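Third hand: hold a splash-guard panel against its buffer

ROBOT

A 6-joint arm with a two-finger parallel gripper is mounted at the origin on the work surface. World frame = base frame: x ahead of the robot, y to its left, z up, the work surface at z = 0. Lengths are in m, angles in rad, forces in N, time in s.
With the tool pointing down it reaches from about 0.325 to 0.875 m from the base axis. Payload 4.4 kg.
Tool frame: the origin (TCP) lies on the centre line of the jaws, within the pads' length; the fingertips stand 17 mm ahead of it and the grasp point (between the pads) lies 2 mm behind it (arm.tcp_to_tips is the distance from the TCP to the fingertips, in m); z points along the fingers, y is the direction in which the jaws open and shut (so a half turn about z gives the same grasp; the last joint's range is limited). The gripper opens to 85 mm and grips with 20 to 120 N. Pads are 22 mm wide; open, the fingers measure 114 mm over their backs; the gripper's body (76 mm by 85 mm) begins 54 mm behind the grasp point. The pads swing forward as they close: fully open they stand 13 mm farther back than shut.
Start: joints at [-1.381, 0.207, 1.542, -0, 1.393, -0.15], TCP at [0.192, -0.542, 0.248] pointing down, gripper open.
Joint ranges: [-2.73, 2.73], [-0.86, 2.22], [0.23, 2.46], [-1.11, 4.25], [0.08, 2.63], [-2.82, 2.82]. Speed limits (rad/s): [2.79, 2.79, 3.14, 3.14, 3.14, 3.14].

INTERFACE

Orientations are given as a unit quaternion [x, y, z, w].
In Python, from plant import arm, imaging, job gives the robot as it stands.
- The arm moves only by the shell command python3 -m crank 'ROWS'. ROWS is JSON, a list of rows, each a list of 3 entries, a list of its own where there are three numbers: the turn, a rotation vector about the world's x, y, z in degrees, then the shift along the world's x, y, z in m, then the finger opening in m, from 0 to 0.0854. A call has 1 to 12 rows; each row is the pose to reach, as a shift and turn from the pose measured when the call began; what a row does not reach only later rows make up. A row lasts 1/8 s, in which the tool goes at most 62.5 mm and 10.7 degrees, less where a joint would pass 70% of its speed; a pose out of reach is approached as far as the arm can. A call with a gripper value outside its range is refused whole. The fingers move at their own pace and stop on an object; the grip force is fixed at half the most. Time passes only in rows, so rows that repeat a pose let the fingers close. It gives the time, the measured TCP pose, the force and the opening at its end, in the units of the state.
- arm.sense(): the state, without advancing time (a new reading comes with each control period).
- imaging.snapshot(name): name is "scene" or "top"; returns a dict with "color" (420x560x3 uint8, red, green, blue), "K" (3x3 intrinsics, pixels), "k1" (the pictures are not rectified: a ray, as slopes to the right and down, at radius r is drawn at 1 + k1 r^2 times it, then the intrinsics apply), "world_from_camera" (4x4, takes a point from camera to world coordinates). Camera axes: x right, y down, z forward; pixel columns grow to the right and rows downward; lengths in m; the calibration is good to about 2 mm. A picture is of the moment at which its call begins. There is no depth.
- job.hand_in(): hands the job in, once; it reports no verdict.
The state is a dict: "time_s": time; "joints": joint angles; "joint_vel": joint speeds; "tau": joint torques, N m; "position": TCP position; "orientation": TCP orientation; "contact_force": force on the tool from outside, world axes, zero at the start; "wrist_torque": the same for the moment, N m; "width": opening from 0.0 (shut) to 1.0 (fully open).
Only numpy, scipy, OpenCV 4.12 (cv2) and the standard library are available. Lean on these libraries where they do the work, as an engineer would, in place of code of your own. Each camera call takes 0.05 s, during which the arm holds its last target. There are 200 camera calls.

TASK

Take the tallest of the three grey panels out of the white rack, lower it upright into the slot of the aluminium guard foot until it stands on the slot's floor, then slide it along the slot against the black sprung buffer and press the buffer in about half of its 20 mm travel (about 10 N), never to its end. Finish while still holding the panel with the gripper and pressing it steadily there, so that a colleague can tighten the clamp screws. Leave the two shorter panels standing in the rack, and do not knock over the jar or the beaker.

Things in the scene. Friction and masses are not known exactly. Their poses are not given: they have to be found in the camera images.
- panel: The tallest grey plastic panel: a plain rectangular plate 120 mm long (its x), 10 mm thick (its y), 110 mm tall (its z), about 0.18 kg. It is the same if turned half round about z. Origin: centre of its underside. It starts standing upright in one of the rack's three slots (any of them) and can be gripped across its thickness at the top edge.
- rack: White plastic rack, 110 x 200 mm (x, y), fixed. Three slots run along its x, at y = -65, 0 and +65 mm, open at both ends; slot floor 8 mm above the table; ribs on both sides of each slot reach 38 mm above the table; each slot is 13 mm wide. Origin: centre of its underside.
- foot: Aluminium guard foot, fixed, place and yaw vary: base plate 270 x 90 x 10 mm (x, y, z), origin at the centre of its underside. Two rails from x = -100 to +65 mm form the slot along its x, at y = 0 (see slot). At its +x end a post (x 110 to 130 mm, 120 mm tall) carries the buffer. Two small black clamp screws stick out on its -y side, 22 mm up, 39 mm from the slot's middle.
- slot (a point): Point on the slot's floor at x = -25 mm, y = 0, z = 10 mm in the guard foot's frame, same axes. Slot: 12.4 mm wide, open at both ends, straight walls up to 32 mm above the table, then a flared mouth to about 42 mm, about 19 mm wide. A panel set down centred here ends 40 mm short of the relaxed buffer, which lies towards +x.
- buffer_face (a point): Centre of the buffer's face, which looks to the guard foot's -x; axes as the guard foot's. Relaxed it lies at x = 75 mm, y = 0, 85 mm above the table in the guard foot's frame. The black rubber-faced pad is 36 mm wide, 40 mm tall and 10 mm thick, and moves with the buffer.
- buffer (a joint): How far the buffer is pressed in towards the guard foot's +x, in m: 0 relaxed, 0.020 at the end of its travel. A plain spring of 1 N per mm without preload (10 mm is 10 N).
- spare_wide: A shorter grey panel, 120 mm long (x), 10 mm thick (y), 60 mm tall, standing in another slot of the rack. Origin: centre of its underside. To be left.
- spare_narrow: The smallest grey panel, 80 mm long (x), 10 mm thick (y), 60 mm tall, standing in the remaining slot of the rack. Origin: centre of its underside. To be left.
- beaker: Empty open glass beaker, 70 mm diameter, 90 mm tall, in the middle of the table, farther from the robot. Origin: centre of its underside.
- jar: Small lidded glass jar, 50 mm diameter, 60 mm tall, near the robot in the middle. Origin: centre of its underside.

How it is judged:
By the outcome, as a careful person would: the job done as asked, in the order asked, and still so for the second after the job is handed in, while the arm keeps its last pose, push and grip.
It also fails if it takes over 53 s, if anything falls off the work surface, if the arm or the gripper's body presses on something with over 40 N, if the wrist force passes 120 N, or if a joint passes its speed limit or range.

## Working session

There is one attempt and no reset: what is moved stays moved. The work goes in short steps, Python scripts to look and compute and a shell command to move; the robot and the scene stay as the last step left them, time stands still between calls to the robot, and variables do not carry over. Pictures are saved under pics/ and viewed, about 8 in all and at most 12, crops included, and the job is handed in when it is done.

```bash
ls; mkdir -p pics; cat > h.py <<'E'
import numpy as np, cv2
from plant import arm, imaging, job
def snap(n,f):
    s=imaging.snapshot(n); cv2.imwrite(f'pics/{f}.png',s['color'][:,:,::-1])
    np.savez(f'pics/{f}.npz',K=s['K'],k1=s['k1'],T=s['world_from_camera']); return s
def load(f):
    return np.load(f'pics/{f}.npz')
def ray(c,px):
    k=float(c['k1']);D=np.array([k,0,0,0,0.])
    p=cv2.undistortPoints(np.array(px,float).reshape(-1,1,2),c['K'],D,None,None)[:,0]
    d=np.c_[p,np.ones(len(p))]@c['T'][:3,:3].T
    return c['T'][:3,3],d
def plane(c,px,z):
    o,d=ray(c,px); return o+d*((z-o[2])/d[:,2])[:,None]
def tri(c1,p1,c2,p2):
    o1,d1=ray(c1,p1);o2,d2=ray(c2,p2);out=[]
    for a,b in zip(d1,d2):
        t=np.linalg.lstsq(np.c_[a,-b],o2-o1,rcond=None)[0]
        A=o1+t[0]*a;B=o2+t[1]*b; out.append([*((A+B)/2),np.linalg.norm(A-B)])
    return np.array(out)
E
python3 - <<'E'
from h import *
for n in('scene','top'):
    s=snap(n,n+'0'); print(s['K'],s['k1'],s['world_from_camera'].round(3))
print(arm.sense())
a=cv2.imread('pics/scene0.png');b=cv2.imread('pics/top0.png')
E
```

```text
pics
[[501.99169956   0.         289.62751071]
 [  0.         501.99169956 215.33743626]
 [  0.           0.           1.        ]] -0.048270445846472235 [[-0.494  0.556 -0.669  1.34 ]
 [ 0.87   0.309 -0.386  0.445]
 [-0.008 -0.772 -0.635  0.809]
 [ 0.     0.     0.     1.   ]]
[[391.51494568   0.         268.11980693]
 [  0.         391.51494568 208.31277888]
 [  0.           0.           1.        ]] -0.019427883523692003 [[ 0.008 -0.993  0.116  0.431]
 [-1.    -0.006  0.02  -0.013]
 [-0.019 -0.116 -0.993  0.973]
 [ 0.     0.     0.     1.   ]]
{'time_s': 0.1, 'joints': array([-1.38051404e+00,  2.07401171e-01,  1.54280797e+00, -2.59888179e-05,
        1.39346698e+00, -1.50511662e-01]), 'joint_vel': array([-9.12000338e-04, -2.13152948e-03, -5.27454632e-03,  8.79757612e-05,
        5.15430080e-04, -3.01339434e-04]), 'tau': array([-1.41008973e-04, -3.84090328e+01, -2.92547840e+01, -1.73616145e-04,
        4.93765867e-03,  1.71771973e-05]), 'position': array([ 0.19203909, -0.5413065 ,  0.2472056 ]), 'orientation': array([ 9.85516602e-01,  1.69575770e-01, -3.34994873e-05, -1.04127039e-03]), 'contact_force': array([ 0.3077064 , -0.93733591,  0.11944732]), 'wrist_torque': array([-0.01853962,  0.0288785 , -0.00586941]), 'width': 1.002368538738901}
```

View pics/scene0.png

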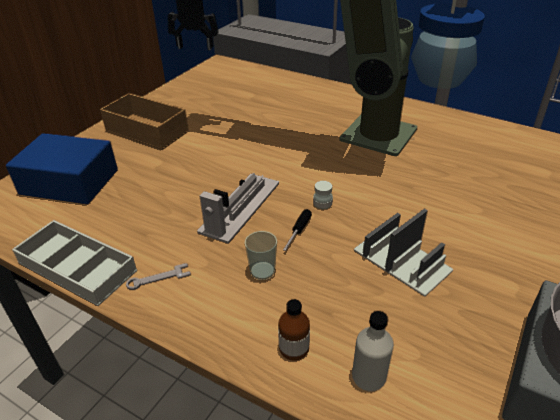

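View pics/top0.png

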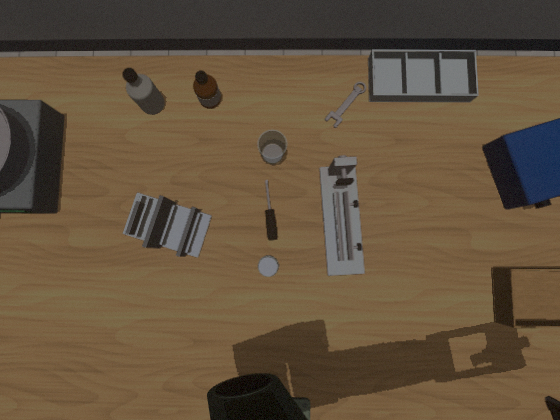

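The rack is at about (168,224) in the top view, with the tall panel in its middle slot. The foot is at about (342,220), its post towards +x and its screws at (355,204) and (359,246). I'll enlarge both.

```bash
python3 - <<'E'
from h import *
a=cv2.imread('pics/scene0.png');b=cv2.imread('pics/top0.png')
f=lambda im,x,y,w,h:cv2.convertScaleAbs(cv2.resize(im[y:y+h,x:x+w],(400,300),interpolation=cv2.INTER_CUBIC),alpha=1.4)
o=np.vstack([np.hstack([f(b,110,180,120,90),f(b,260,150,180,135)]),np.hstack([f(a,345,200,120,90),f(a,180,160,120,90)])])
cv2.imwrite('pics/crop1.png',o)
E
```

```text
(no output)
```

View pics/crop1.png

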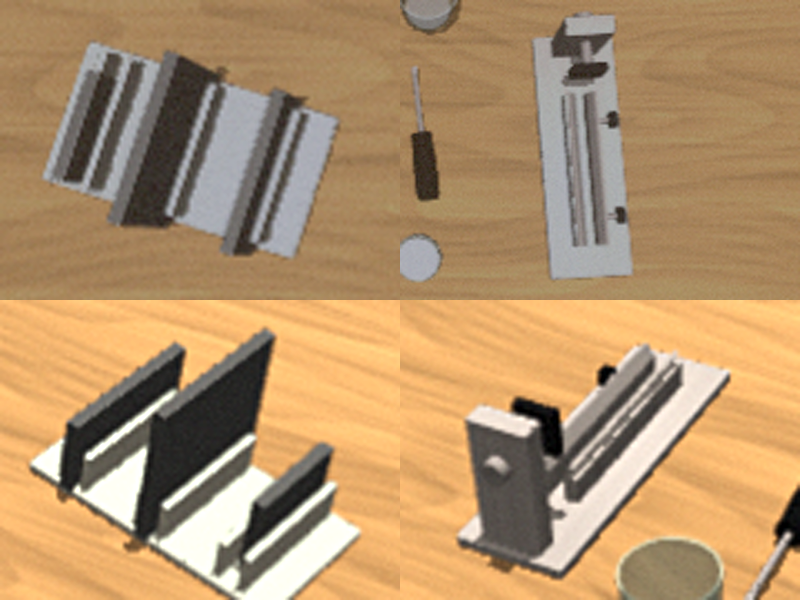

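```bash
python3 - <<'E'
from h import *
T=load('top0');S=load('scene0')
A=lambda p:[(110+x*.3,180+y*.3) for x,y in p]
B=lambda p:[(260+(x-400)*.45,150+y*.45) for x,y in p]
C=lambda p:[(345+x*.3,200+(y-300)*.3) for x,y in p]
D=lambda p:[(180+(x-400)*.3,160+(y-300)*.3) for x,y in p]
r=tri(T,A([(172,54),(115,221)]),S,C([(155,416),(269,334)]));print('panel top ends',r.round(4))
d=r[0]-r[1];print(np.hypot(d[0],d[1]),np.degrees(np.arctan2(d[1],d[0])),(r[0]+r[1])/2)
p=plane(T,A([(172,54),(115,221)]),.118);print('plane .118',p.round(4),p.mean(0))
p=plane(T,A([(95,42),(45,180),(338,118),(295,258)]),.008);print('rack corners',p.round(4),p.mean(0), np.linalg.norm(p[0]-p[2]),np.linalg.norm(p[0]-p[1]))
p=plane(T,B([(550,278),(633,274),(533,39)]),.010);print('foot',p.round(4),np.linalg.norm(p[0]-p[1]),np.linalg.norm(p[0]-p[2]))
u=p[2]-p[0];u/=np.linalg.norm(u);print(np.degrees(np.arctan2(u[1],u[0])),'foot ctr',(p[1]+p[2])/2)
q=plane(S,D([(730,375),(640,347),(460,538),(553,575)]),.010);print('foot scene',q.round(4)) 
p=plane(T,B([(568,94),(594,93),(577,245),(602,243)]),.042);print('rails',p.round(4),(p[0]+p[1])/2,(p[2]+p[3])/2)
r=tri(T,B([(567,80),(607,77)]),S,D([(513,400),(557,407)]));print(r)
# refine foot long edges from mask
import cv2
im=cv2.imread('pics/top0.png');hsv=cv2.cvtColor(im,cv2.COLOR_BGR2HSV)
m=((hsv[...,1]<60)&(hsv[...,2]>75)).astype(np.uint8);m[:150]=0;m[285:]=0;m[:,:310]=0;m[:,375:]=0
L=[];R=[]
for y in range(195,270):
    x=np.where(m[y])[0]; L.append((x.min()-.5,y));R.append((x.max()+.5,y))
for n,P in(('L',L),('R',R)):
    w=plane(T,P,.01);k=np.polyfit(w[:,0],w[:,1],1);res=w[:,1]-np.polyval(k,w[:,0])
    g=abs(res)<.003;k=np.polyfit(w[g,0],w[g,1],1);print(n,k,np.degrees(np.arctan(k[0])),g.sum(),np.polyval(k,.45))
E
```

```text
panel top ends [[0.5582 0.2413 0.1121 0.0027]
 [0.4455 0.2768 0.1121 0.0011]]
0.11812449557213922 -17.49749309377616 [0.50185571 0.25900866 0.11209775 0.00194646]
plane .118 [[0.5568 0.2408 0.118 ]
 [0.4456 0.2742 0.118 ]] [0.5012183  0.25751179 0.118     ]
rack corners [[0.5818 0.3324 0.008 ]
 [0.4775 0.3653 0.008 ]
 [0.5253 0.1469 0.008 ]
 [0.4215 0.1761 0.008 ]] [0.50150267 0.25519401 0.008     ] 0.1939848714617905 0.10937594657331054
foot [[ 0.3814 -0.1393  0.01  ]
 [ 0.3864 -0.2297  0.01  ]
 [ 0.6471 -0.1227  0.01  ]] 0.09052908374070368 0.26612646539610546
3.5794263672588302 foot ctr [ 0.51675236 -0.17616626  0.01      ]
foot scene [[ 0.391  -0.1336  0.01  ]
 [ 0.393  -0.2198  0.01  ]
 [ 0.66   -0.2025  0.01  ]
 [ 0.6596 -0.1204  0.01  ]]
rails [[ 0.5795 -0.1563  0.042 ]
 [ 0.5807 -0.1843  0.042 ]
 [ 0.4179 -0.1639  0.042 ]
 [ 0.4201 -0.1904  0.042 ]] [ 0.58012725 -0.17031276  0.042     ] [ 0.41900367 -0.1771416   0.042     ]
[[ 0.5956715  -0.16440978  0.1024885   0.04205254]
 [ 0.58326649 -0.17734453  0.09084364  0.02551342]]
L [ 0.06858469 -0.16452439] 3.923469172242208 75 -0.13366128407323002
R [ 0.07188621 -0.25679262] 4.111703696034688 62 -0.22444382681218383
```

```bash
R='' ; python3 -m crank '[[[0,0,143],[0.31,0.799,0.0],0.06],[[0,0,143],[0.31,0.799,0.0],0.06],[[0,0,143],[0.31,0.799,0.0],0.06],[[0,0,143],[0.31,0.799,0.0],0.06],[[0,0,143],[0.31,0.799,0.0],0.06],[[0,0,143],[0.31,0.799,0.0],0.06],[[0,0,143],[0.31,0.799,0.0],0.06],[[0,0,143],[0.31,0.799,0.0],0.06],[[0,0,143],[0.31,0.799,0.0],0.06],[[0,0,143],[0.31,0.799,0.0],0.06],[[0,0,143],[0.31,0.799,0.0],0.06],[[0,0,143],[0.31,0.799,0.0],0.06]]'
```

```text
time_s: 1.6
position: [0.4633, 0.1595, 0.2471]
orientation: [0.269, 0.963, -0.001, -0.0]
contact_force: [0.8, -0.1, 0.4]
width: 0.703
```

```bash
python3 -m crank '[[[0,0,13.7],[0.039,0.0985,-0.03],0.06],[[0,0,13.7],[0.039,0.0985,-0.06],0.06],[[0,0,13.7],[0.039,0.0985,-0.08],0.06],[[0,0,13.7],[0.039,0.0985,-0.08],0.06],[[0,0,13.7],[0.039,0.0985,-0.08],0.06],[[0,0,13.7],[0.039,0.0985,-0.08],0.06]]'
python3 - <<'E'
from h import *
snap('scene','scene1');snap('top','top1');print(arm.sense()['orientation'].round(4),arm.sense()['contact_force'])
a=cv2.imread('pics/scene1.png');b=cv2.imread('pics/top1.png')
f=lambda im,x,y,w,h:cv2.convertScaleAbs(cv2.resize(im[y:y+h,x:x+w],(400,400),interpolation=cv2.INTER_CUBIC),alpha=1.4)
cv2.imwrite('pics/crop2.png',np.hstack([f(b,110,150,120,120),f(a,335,170,120,120)]))
E
```

```text
time_s: 2.35
position: [0.5034, 0.2577, 0.1689]
orientation: [0.152, 0.988, -0.0, 0.001]
contact_force: [0.5, -0.3, 0.6]
width: 0.704
[ 1.523e-01  9.883e-01 -5.000e-04  1.200e-03] [-0.09764923 -0.36725782 -0.36002229]
```

View pics/crop2.png

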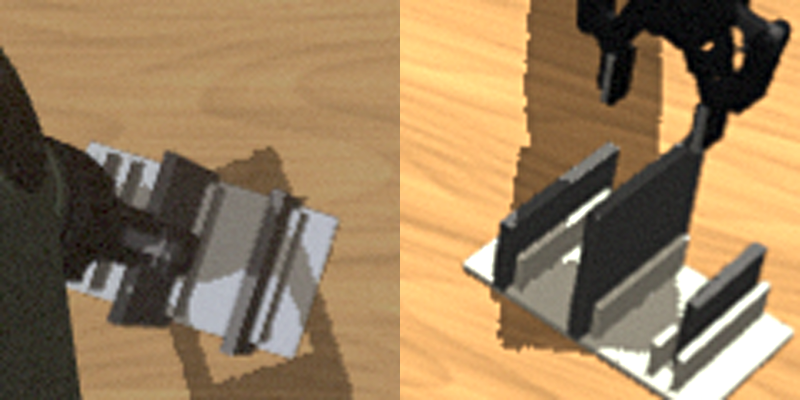

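Both fingertips straddle the tall panel, with tips at full-image pixels (399,200) and (427,213) in the scene view. I'll check their midpoint against the panel.

```bash
python3 - <<'E'
from h import *
S=load('scene1')
for z in(.15,.158,.166):
    p=plane(S,[(398.9,200),(427.4,213.5)],z);print(z,p.round(4),p.mean(0).round(4),np.linalg.norm(p[0]-p[1]))
C=lambda p:[(345+x*.3,200+(y-300)*.3) for x,y in p]
p=plane(S,C([(155,416),(269,334)]),.118);print(p,p.mean(0))
E
```

```text
0.15 [[0.4879 0.2252 0.15  ]
 [0.5026 0.2929 0.15  ]] [0.4953 0.259  0.15  ] 0.0692515483484953
0.158 [[0.4982 0.2279 0.158 ]
 [0.5128 0.2947 0.158 ]] [0.5055 0.2613 0.158 ] 0.0684102983390733
0.166 [[0.5086 0.2305 0.166 ]
 [0.523  0.2966 0.166 ]] [0.5158 0.2636 0.166 ] 0.06756904832965145
[[0.56572286 0.24186599 0.118     ]
 [0.45262801 0.27864623 0.118     ]] [0.50917543 0.26025611 0.118     ]
```

```bash
python3 -m crank '[[[0,0,0],[0,0,-0.03],0.06],[[0,0,0],[0,0,-0.05],0.06],[[0,0,0],[0,0,-0.066],0.06],[[0,0,0],[0,0,-0.066],0.06],[[0,0,0],[0,0,-0.066],0.0],[[0,0,0],[0,0,-0.066],0.0],[[0,0,0],[0,0,-0.066],0.0],[[0,0,0],[0,0,-0.066],0.0],[[0,0,0],[0,0,-0.066],0.0],[[0,0,0],[0,0,-0.066],0.0]]'
```

```text
time_s: 3.7
position: [0.504, 0.2581, 0.1037]
orientation: [0.152, 0.988, 0.0, 0.002]
contact_force: [0.3, 0.6, 6.5]
width: 0.107
```

```bash
python3 -m crank '[[[0,0,0],[0,0,0.03],0.0],[[0,0,0],[0,0,0.07],0.0],[[0,0,0],[0,0,0.12],0.0],[[0,0,0],[0,0,0.15],0.0],[[0,0,8],[-0.002,-0.06,0.15],0.0],[[0,0,16],[-0.004,-0.12,0.15],0.0],[[0,0,21.3],[-0.006,-0.18,0.15],0.0],[[0,0,21.3],[-0.007,-0.24,0.15],0.0],[[0,0,21.3],[-0.008,-0.3,0.15],0.0],[[0,0,21.3],[-0.009,-0.36,0.15],0.0],[[0,0,21.3],[-0.011,-0.41,0.15],0.0],[[0,0,21.3],[-0.011,-0.435,0.15],0.0]]'
python3 -m crank '[[[0,0,0],[0,0,-0.02],0.0],[[0,0,0],[0,0,-0.04],0.0],[[0,0,0],[0,0,-0.04],0.0],[[0,0,0],[0,0,-0.04],0.0]]'
python3 - <<'E'
from h import *
snap('scene','scene2');snap('top','top2');print(arm.sense()['orientation'].round(4))
a=cv2.imread('pics/scene2.png');b=cv2.imread('pics/top2.png')
f=lambda im,x,y,w,h:cv2.convertScaleAbs(cv2.resize(im[y:y+h,x:x+w],(400,533),interpolation=cv2.INTER_CUBIC),alpha=1.4)
cv2.imwrite('pics/crop3.png',np.hstack([f(b,290,140,105,140),f(a,185,110,105,140)]))
E
```

```text
time_s: 5.2
position: [0.4916, -0.1792, 0.2522]
orientation: [-0.031, 1.0, 0.001, 0.001]
contact_force: [-0.3, 1.0, -0.8]
width: 0.107
time_s: 5.7
position: [0.4915, -0.1791, 0.2122]
orientation: [-0.032, 1.0, 0.001, 0.0]
contact_force: [-0.1, -1.3, -1.8]
width: 0.107
[-3.160e-02  9.995e-01  4.000e-04  1.300e-03]
```

View pics/crop3.png

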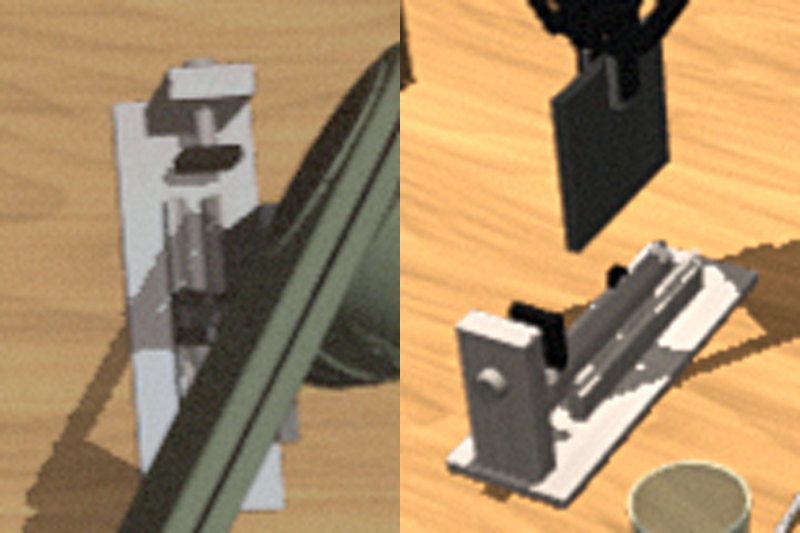

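```bash
python3 - <<'E'
from h import *
T=load('top2');S=load('scene2')
A=lambda p:[(290+x*.2625,140+y*.2627) for x,y in p]
C=lambda p:[(185+(x-400)*.2625,110+y*.2627) for x,y in p]
D=lambda p:[(180+(x-400)*.3,160+(y-300)*.3) for x,y in p]
print('panel +y bottom edge',plane(S,C([(577,252),(669,160)]),.1165).round(4))
print('panel top +x end',plane(S,C([(553,97),(565,103)]),.2265).round(4))
print('pad top back edge',plane(S,C([(512,303),(566,312)]),.105).round(4), plane(S,D([(513,400),(560,408)]),.105).round(4))
print('post top',plane(S,C([(456,325),(538,347),(475,312),(550,333)]),.12).round(4))
print('base',plane(S,C([(447,465),(568,502),(757,272)]),.01).round(4))
print('pad top-view bottom front z.065',plane(T,A([(177,174),(233,168)]),.065).round(4),'top back',plane(T,A([(184,146),(243,143)]),.105).round(4))
print('post top',plane(T,A([(169,97),(255,92),(172,67),(253,65)]),.12).round(4))
print('base',plane(T,A([(113,103),(285,508)]),.01).round(4))
# straight edges of the rails/gap in full-res: print gray rows
b=cv2.imread('pics/top0.png').mean(2).round().astype(int)
for y in(200,215,230,245):print(y,b[y,322:366])
E
```

```text
panel +y bottom edge [[ 0.5505 -0.1696  0.1165]
 [ 0.4314 -0.177   0.1165]]
panel top +x end [[ 0.55   -0.1766  0.2265]
 [ 0.5523 -0.1663  0.2265]]
pad top back edge [[ 0.6023 -0.1837  0.105 ]
 [ 0.5938 -0.149   0.105 ]] [[ 0.6042 -0.1838  0.105 ]
 [ 0.5958 -0.1492  0.105 ]]
post top [[ 0.6523 -0.1866  0.12  ]
 [ 0.646  -0.1309  0.12  ]
 [ 0.6363 -0.1845  0.12  ]
 [ 0.6314 -0.1326  0.12  ]]
base [[ 0.663  -0.2022  0.01  ]
 [ 0.6541 -0.1151  0.01  ]
 [ 0.3872 -0.1368  0.01  ]]
pad top-view bottom front z.065 [[ 0.5915 -0.155   0.065 ]
 [ 0.5954 -0.1894  0.065 ]] top back [[ 0.6012 -0.1531  0.105 ]
 [ 0.6032 -0.1878  0.105 ]]
post top [[ 0.6272 -0.1423  0.12  ]
 [ 0.6304 -0.1923  0.12  ]
 [ 0.6451 -0.1443  0.12  ]
 [ 0.6465 -0.1915  0.12  ]]
base [[ 0.6483 -0.1222  0.01  ]
 [ 0.3861 -0.2296  0.01  ]]
200 [ 90 123 122 121 122 119 124 123 121 124 109  77  98 114 100  94  83 100
 121 122 102  49  61  76  80  87 104 118 120 123 118 104  70  53  42  85
 109  96  95  95  96  93  95  97]
215 [ 81  91 124 124 126 126 123 123 125 122 126 111  72  92 113  99  97  87
 100 118 123 108  70  60  77  77  84 100 115 122 122 121 121 124 124 125
 122 107  86  95  93  93  92  95]
230 [ 91  80  84 120 122 126 122 123 126 125 127 124 119  92  81  96  95  99
  87  94 116 125 117  86  51  70  79  80  94 110 122 124 122 121 126 123
 124 124 113  93  94  92  95  91]
245 [ 93  89  85  97 121 123 125 123 125 124 124 125 126 125 102  67  84  92
 102  92  90 114 124 123  98  49  65  76  79  85 104 114 115 116  93  49
  26  36  31  69  92  89  91  89]
```

```bash
python3 -m crank '[[[0,0,0.1],[0,0.0025,-0.03],0.0],[[0,0,0.1],[0,0.0025,-0.05],0.0],[[0,0,0.1],[0,0.0025,-0.066],0.0],[[0,0,0.1],[0,0.0025,-0.066],0.0],[[0,0,0.1],[0,0.0025,-0.066],0.0]]'
python3 - <<'E'
from h import *
snap('scene','scene3');snap('top','top3')
a=cv2.imread('pics/scene3.png');b=cv2.imread('pics/top3.png')
f=lambda im,x,y,w,h:cv2.convertScaleAbs(cv2.resize(im[y:y+h,x:x+w],(400,533),interpolation=cv2.INTER_CUBIC),alpha=1.6)
cv2.imwrite('pics/crop4.png',np.hstack([f(b,320,170,60,80),f(a,200,140,75,100)]))
E
```

```text
time_s: 6.42
position: [0.4929, -0.1772, 0.1482]
orientation: [-0.032, 0.999, -0.0, 0.002]
contact_force: [0.1, -0.2, -1.2]
width: 0.106
```

View pics/crop4.png

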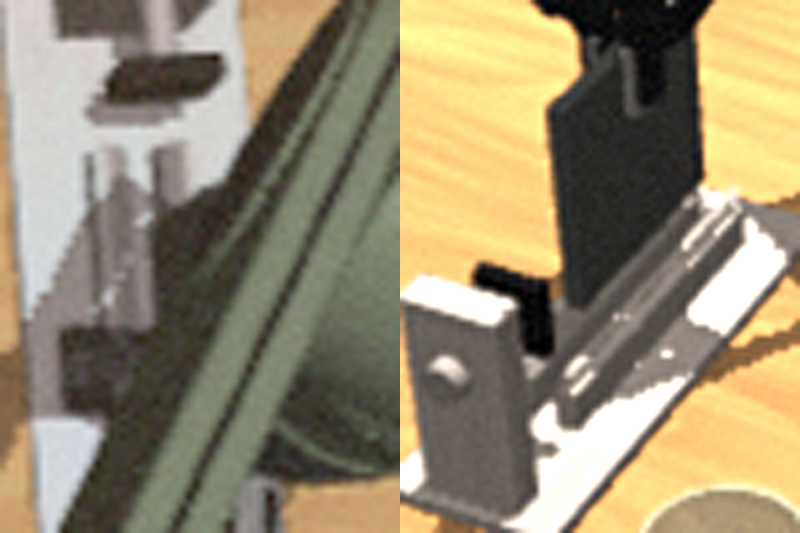

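```bash
python3 - <<'E'
from h import *
S=load('scene3')
C=lambda p:[(200+(x-400)*.1875,140+y*.1876) for x,y in p]
print('panel +y bottom',plane(S,C([(577,306),(702,187)]),.0525).round(4))
print('panel end bottom left',plane(S,C([(564,303)]),.0525).round(4))
print('rail bright line',plane(S,C([(572,378),(738,203)]),.042).round(4))
print('rail +y upper line',plane(S,C([(560,375),(718,200)]),.042).round(4))
a=cv2.imread('pics/scene3.png')
f=cv2.convertScaleAbs(cv2.resize(a[175:220,218:272],(800,667),interpolation=cv2.INTER_CUBIC),alpha=1.8)
cv2.imwrite('pics/crop5.png',f[:600])
E
```

```text
panel +y bottom [[ 0.5511 -0.1703  0.0525]
 [ 0.4413 -0.1713  0.0525]]
panel end bottom left [[ 0.5521 -0.1769  0.0525]]
rail bright line [[ 0.586  -0.15    0.042 ]
 [ 0.4318 -0.1568  0.042 ]]
rail +y upper line [[ 0.5869 -0.156   0.042 ]
 [ 0.4345 -0.1668  0.042 ]]
```

View pics/crop5.png

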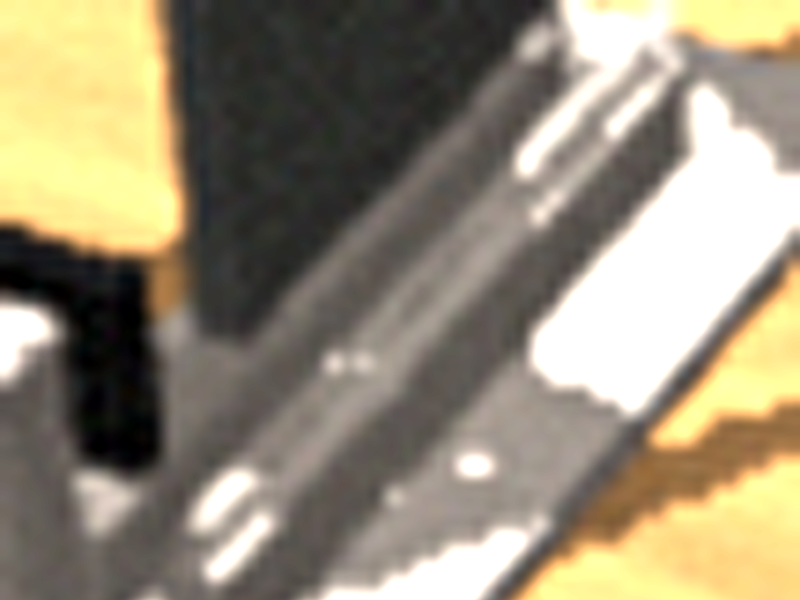

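```bash
python3 - <<'E'
from h import *
S=load('scene3')
C=lambda p:[(218+x/14.81,175+y/14.81) for x,y in p]
def yat(p):
    k=np.polyfit(p[:,0],p[:,1],1);return np.polyval(k,[.44,.49,.55]).round(4),np.degrees(np.arctan(k[0])).round(2)
print('panel +y',yat(plane(S,C([(248,338),(400,178),(530,38)]),.0525)))
print('panel end corner -y',plane(S,C([(197,330),(248,338)]),.0525).round(4))
print('inner mouth +y',yat(plane(S,C([(195,510),(355,350),(525,155),(590,80)]),.042)))
print('outer mouth +y',yat(plane(S,C([(210,575),(270,520),(545,215),(670,70)]),.042)))
print('base +y edge',yat(plane(S,C([(500,590),(640,420),(785,255)]),.010)))
E
```

```text
panel +y (array([-0.1725, -0.1695, -0.1659]), np.float64(3.44))
panel end corner -y [[ 0.553  -0.1747  0.0525]
 [ 0.5506 -0.1659  0.0525]]
inner mouth +y (array([-0.1639, -0.1607, -0.1568]), np.float64(3.68))
outer mouth +y (array([-0.1525, -0.1494, -0.1457]), np.float64(3.53))
base +y edge (array([-0.13  , -0.1267, -0.1228]), np.float64(3.73))
```

```bash
python3 -m crank '[[[0,0,0.1],[0,0.003,0],0.0],[[0,0,0.1],[0,0.003,-0.008],0.0],[[0,0,0.1],[0,0.003,-0.014],0.0],[[0,0,0.1],[0,0.003,-0.018],0.0],[[0,0,0.1],[0,0.003,-0.018],0.0]]'; python3 -m crank '[[[0,0,0],[0,0,-0.004],0.0],[[0,0,0],[0,0,-0.008],0.0],[[0,0,0],[0,0,-0.008],0.0]]'
```

```text
time_s: 7.15
position: [0.4928, -0.1744, 0.1299]
orientation: [-0.033, 0.999, -0.0, 0.002]
contact_force: [-0.6, 0.0, -1.0]
width: 0.111
time_s: 7.52
position: [0.4932, -0.1751, 0.1217]
orientation: [-0.033, 0.999, -0.001, 0.002]
contact_force: [1.6, -4.3, -3.8]
width: 0.106
```

```bash
python3 -m crank '[[[0,0,0],[0,-0.0005,-0.004],0.0],[[0,0,0],[0,-0.0005,-0.008],0.0],[[0,0,0],[0,-0.0005,-0.012],0.0],[[0,0,0],[0,-0.0005,-0.012],0.0]]'; python3 -m crank '[[[0,0,0],[0,0,-0.002],0.0],[[0,0,0],[0,0,-0.004],0.0],[[0,0,0],[0,0,-0.004],0.0]]'
```

```text
time_s: 8.02
position: [0.4928, -0.1755, 0.1091]
orientation: [-0.033, 0.999, -0.001, 0.002]
contact_force: [0.1, -2.1, -2.5]
width: 0.108
time_s: 8.4
position: [0.4929, -0.1755, 0.1057]
orientation: [-0.033, 0.999, -0.001, 0.002]
contact_force: [-1.4, -1.9, 3.8]
width: 0.108
```

```bash
python3 -m crank '[[[0,0,0],[0,0,-0.001],0.0],[[0,0,0],[0,0,-0.001],0.0],[[0,0,0],[0,0,-0.001],0.0]]';python3 -m crank '[[[0,0,0],[0,0,-0.001],0.0],[[0,0,0],[0,0,-0.001],0.0],[[0,0,0],[0,0,-0.001],0.0]]'
```

```text
time_s: 8.78
position: [0.493, -0.1756, 0.1057]
orientation: [-0.033, 0.999, -0.001, 0.002]
contact_force: [-2.8, -1.2, 6.5]
width: 0.109
time_s: 9.15
position: [0.493, -0.1755, 0.1057]
orientation: [-0.033, 0.999, -0.001, 0.002]
contact_force: [-3.2, -0.6, 7.2]
width: 0.105
```

```bash
python3 -m crank '[[[0,0,0],[0.006,0.0004,-0.001],0.0],[[0,0,0],[0.012,0.0008,-0.001],0.0],[[0,0,0],[0.018,0.0012,-0.001],0.0],[[0,0,0],[0.024,0.0015,-0.001],0.0],[[0,0,0],[0.03,0.0019,-0.001],0.0],[[0,0,0],[0.03,0.0019,-0.001],0.0]]';python3 -m crank '[[[0,0,0],[0.003,0.0002,-0.001],0.0],[[0,0,0],[0.005,0.0003,-0.001],0.0],[[0,0,0],[0.005,0.0003,-0.001],0.0]]'
```

```text
time_s: 9.9
position: [0.5229, -0.1736, 0.1057]
orientation: [-0.033, 0.999, -0.001, 0.002]
contact_force: [-3.2, -0.0, 7.8]
width: 0.106
time_s: 10.28
position: [0.5264, -0.1733, 0.1059]
orientation: [-0.034, 0.999, -0.001, -0.0]
contact_force: [-8.2, -0.4, 11.1]
width: 0.104
```

```bash
python3 -m crank '[[[0,0,0],[0.001,0.0001,0],0.0],[[0,0,0],[0.002,0.0001,0],0.0],[[0,0,0],[0.002,0.0001,0],0.0],[[0,0,0],[0.002,0.0001,0],0.0]]'
python3 - <<'E'
from h import *
snap('scene','scene4');snap('top','top4')
z=[]
for n in(3,4):
    a=cv2.imread(f'pics/scene{n}.png');b=cv2.imread(f'pics/top{n}.png')
    f=lambda im,x,y,w,h:cv2.convertScaleAbs(cv2.resize(im[y:y+h,x:x+w],(400,300),interpolation=cv2.INTER_CUBIC),alpha=1.8)
    z.append(np.hstack([f(b,322,150,60,45),f(a,200,170,60,45)]))
cv2.imwrite('pics/crop6.png',np.vstack(z));print(arm.sense()['contact_force'],arm.sense()['wrist_torque'])
E
```

```text
time_s: 10.78
position: [0.5276, -0.1732, 0.1061]
orientation: [-0.034, 0.999, -0.0, -0.001]
contact_force: [-4.6, -2.2, 5.6]
width: 0.104
[-5.00096768 -1.47395887  5.55686979] [-0.27591536  0.73299424 -0.01855882]
```

View pics/crop6.png

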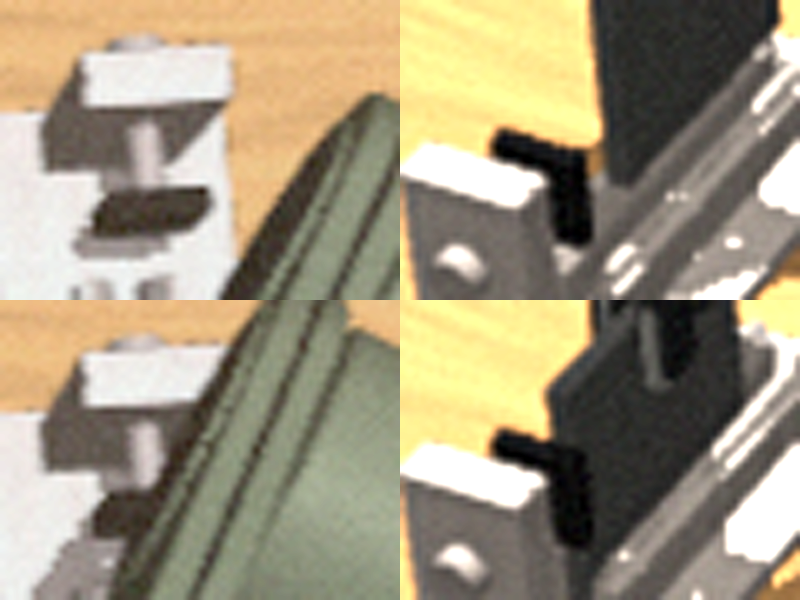

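```bash
python3 - <<'E'
from h import *
S=load('scene4')
C=lambda p:[(200+(x-400)*.15,170+(y-300)*.15) for x,y in p]
print('panel top +x end, z.12',plane(S,C([(549,388),(560,396)]),.12).round(4))
print('pad top back',plane(S,C([(494,434),(587,452)]),.105).round(4))
g=[cv2.imread(f'pics/{n}.png').mean(2) for n in('scene2','scene3','scene4')]
p=[(cv2.GaussianBlur(x,(0,0),.7)[190:204,212:229]<45).sum() for x in g];print(p)
for x in g: print(x[191:198,210:232].astype(int))
E
```

```text
panel top +x end, z.12 [[ 0.5885 -0.1689  0.12  ]
 [ 0.5905 -0.1627  0.12  ]]
pad top back [[ 0.6043 -0.1831  0.105 ]
 [ 0.5971 -0.1481  0.105 ]]
[np.int64(108), np.int64(107), np.int64(129)]
[[130 131 133  72  18   9  12  11  16  15  21  26  46  84  91 112 119 116
   76  61  54  55]
 [136 133 128  67  15   0   4   7  11  11  11  12  14  23  22  33  34  46
   56  57  59  60]
 [166 149 127  86  44  11   5   6   0   9   6  10  16  15  15  13   8  18
   57  64  61  66]
 [170 171 179 150 120  82  70  49  20   4   0   0   0   9  14  16   6   9
   56  61  72  84]
 [168 169 175 174 175 178 181 143  94  74  52  19   7  10   6   3   2   6
   58  69  91  87]
 [170 173 169 169 170 173 172 174 173 182 152  79  20   0   6   5   1   9
   47  79  84  76]
 [174 174 170 170 168 166 166 170 175 171 162 112  38   5   6  11   0  12
   52  83  76  65]]
[[130 134 134  72  18   9  15  14  16  14  23  28  44  83  89 115 119 123
  119  80  42  30]
 [136 135 130  70  10   3   2   8  14  11  13  13  14  24  21  41  37  47
   60  60  43  29]
 [167 148 131  87  44  13   3   3   0   1   9  13  14  17  13  20   9 
[... 347 characters left out ...]
 110  40   7   2   8   1  11
   56  84  79  51]]
[[133 133 136  73  15  11  13  13  11  13  24  30  16  21  22  27  25  22
   23  25  21  22]
 [136 134 130  68  16   0   6   7  12  15  14  16  12   6  10  10  11  19
   23  23  26  25]
 [169 151 129  88  45  16   6   2   0   2   8  15  15   9   9  12   5   5
   23  25  24  24]
 [172 174 179 149 123  87  71  52  22   3   5   1   3   3  10  12   3   7
   22  24  26  21]
 [169 173 177 176 174 178 184 146  92  75  56  22   9   1   6   9   3   9
   21  23  24  24]
 [175 174 172 173 173 176 175 175 178 185 152  80  22   8   5   7   6   6
    9  23  23  24]
 [175 174 173 173 172 170 172 173 179 173 162 109  39   5   2   7   7   2
   18  24  25  22]]
```

```bash
python3 -m crank '[[[0,0,0],[0.002,0.0001,0],0.0],[[0,0,0],[0.003,0.0002,0],0.0],[[0,0,0],[0.003,0.0002,0],0.0],[[0,0,0],[0.003,0.0002,0],0.0]]'; python3 -m crank '[[[0,0,0],[0.002,0.0001,0],0.0],[[0,0,0],[0.003,0.0002,0],0.0],[[0,0,0],[0.003,0.0002,0],0.0],[[0,0,0],[0.003,0.0002,0],0.0]]'
```

```text
time_s: 11.38
position: [0.5298, -0.173, 0.1062]
orientation: [-0.034, 0.999, -0.0, -0.002]
contact_force: [-4.5, -1.4, 5.7]
width: 0.109
time_s: 11.88
position: [0.532, -0.1729, 0.1063]
orientation: [-0.034, 0.999, -0.0, -0.003]
contact_force: [-5.4, -0.5, 5.5]
width: 0.107
```

```bash
python3 -m crank '[[[0,-0.7,0],[0.001,0.0001,-0.0005],0.0],[[0,-0.7,0],[0.003,0.0002,-0.0005],0.0],[[0,-0.7,0],[0.003,0.0002,-0.0005],0.0],[[0,-0.7,0],[0.003,0.0002,-0.0005],0.0]]'
python3 - <<'E'
from h import *
snap('scene','scene5');s=arm.sense();print(s['orientation'].round(4),s['contact_force'].round(1))
for n in('scene3','scene5'): print(cv2.imread(f'pics/{n}.png').mean(2)[191:198,206:220].astype(int))
E
```

```text
time_s: 12.38
position: [0.5349, -0.1727, 0.1057]
orientation: [-0.034, 0.999, -0.0, 0.003]
contact_force: [-3.5, -1.6, 2.8]
width: 0.106
[-3.390e-02  9.994e-01 -4.000e-04  2.600e-03] [-3.3 -1.8  2.6]
[[137 136 132 130 130 134 134  72  18   9  15  14  16  14]
 [177 157 149 140 136 135 130  70  10   3   2   8  14  11]
 [173 171 169 176 167 148 131  87  44  13   3   3   0   1]
 [171 171 172 174 173 173 178 149 122  85  74  50  18   4]
 [171 172 172 171 169 170 174 177 175 177 179 143  94  75]
 [172 174 172 173 171 172 173 172 172 174 174 173 177 182]
 [158 167 174 178 175 173 172 170 168 171 167 172 177 172]]
[[136 134 135 132 132 134 134  71  20  11  16  16  16  16]
 [179 162 146 142 138 135 132  70  11   0   2   4  12  17]
 [175 173 172 179 167 152 132  87  47  11   7   1   1   0]
 [172 172 171 173 174 175 180 150 124  84  71  51  22   7]
 [175 173 175 170 172 170 175 176 177 179 182 145  94  75]
 [175 173 175 173 173 171 174 174 175 175 178 177 177 185]
 [160 172 176 178 176 174 172 172 171 170 169 172 176 176]]
```

```bash
python3 -m crank '[[[0,0,0],[0.002,0.0001,-0.0003],0.0],[[0,0,0],[0.003,0.0002,-0.0003],0.0],[[0,0,0],[0.003,0.0002,-0.0003],0.0],[[0,0,0],[0.003,0.0002,-0.0003],0.0]]'; python3 -m crank '[[[0,-0.1,0],[0.002,0.0001,-0.0003],0.0],[[0,-0.1,0],[0.003,0.0002,-0.0003],0.0],[[0,-0.1,0],[0.003,0.0002,-0.0003],0.0],[[0,-0.1,0],[0.003,0.0002,-0.0003],0.0]]'
python3 - <<'E'
from h import *
snap('scene','scene6');s=arm.sense();print(s['orientation'].round(4),s['contact_force'].round(1))
for n in('scene3','scene6'): print(cv2.imread(f'pics/{n}.png').mean(2)[191:195,206:220].astype(int))
E
```

```text
time_s: 12.92
position: [0.5369, -0.1725, 0.1058]
orientation: [-0.034, 0.999, -0.0, 0.001]
contact_force: [-7.9, -1.7, 7.5]
width: 0.105
time_s: 13.42
position: [0.5383, -0.1724, 0.1059]
orientation: [-0.034, 0.999, -0.0, 0.0]
contact_force: [-8.3, -2.1, 10.1]
width: 0.108
[-3.410e-02  9.994e-01 -2.000e-04  2.000e-04] [-9.2 -1.8  8.8]
[[137 136 132 130 130 134 134  72  18   9  15  14  16  14]
 [177 157 149 140 136 135 130  70  10   3   2   8  14  11]
 [173 171 169 176 167 148 131  87  44  13   3   3   0   1]
 [171 171 172 174 173 173 178 149 122  85  74  50  18   4]]
[[136 135 133 130 134 137 107  42   8   7  10  24  20  29]
 [180 162 147 145 138 134  83  27   4   4  11   9  13  12]
 [174 172 172 175 169 153 112  59  36  15   2   3   8  14]
 [172 174 174 174 173 175 180 151 124  85  76  51  19   9]]
```

```bash
python3 -m crank '[[[0,-0.4,0],[0.002,0.0001,-0.0003],0.0],[[0,-0.4,0],[0.004,0.0003,-0.0003],0.0],[[0,-0.4,0],[0.006,0.0004,-0.0003],0.0],[[0,-0.4,0],[0.006,0.0004,-0.0003],0.0],[[0,-0.4,0],[0.006,0.0004,-0.0003],0.0]]'
cat > pad.py <<'E'
from h import *
import sys
f=sys.argv[1];snap('scene',f);s=arm.sense();print(s['position'].round(4),s['orientation'].round(4),s['contact_force'].round(1))
c=load(f);a=cv2.imread('pics/scene3.png').mean(2);b=cv2.imread(f'pics/{f}.png').mean(2)
Ti=np.linalg.inv(c['T'])
def pr(p):
    q=Ti[:3,:3]@p+Ti[:3,3];return cv2.projectPoints(q.reshape(1,3),np.zeros(3),np.zeros(3),c['K'],np.array([float(c['k1']),0,0,0,0]))[0].ravel()
p0=np.array([.604,-.183,.105]);u=np.array([.998,.064,0])
J=(pr(p0+.01*u)-pr(p0))/10;print('px/mm',J.round(3))
# pad's outer vertical edge against the wood, 50% crossing col, rows of pad's left side
def edge(im,r):
    v=im[r,204:220];k=np.argmax(v<75);return 204+k-1+(v[k-1]-75)/(v[k-1]-v[k])
for r in range(189,196): print(r,round(edge(a,r),2),round(edge(b,r),2))
# template match of the upper left pad corner, subpixel by upsampling
U=lambda im:cv2.resize(im.astype(np.float32),None,fx=10,fy=10,interpolation=cv2.INTER_CUBIC)
A=U(a[186:194,209:218]);best=[]
for d in np.arange(0,18,.5):
    x,y=np.round(10*(J*d)).astype(int)
    B=U(b[180:206,196:226]);y0,x0=60+y,130+x
    P=B[y0:y0+80,x0:x0+90];best.append((np.abs(P-A)[:, :].mean(),d))
print('match mm',sorted(best)[:3])
E
python3 pad.py scene7
```

```text
time_s: 14.1
position: [0.5416, -0.1722, 0.1059]
orientation: [-0.034, 0.999, -0.0, 0.0]
contact_force: [-12.3, -2.6, 11.5]
width: 0.103
[ 0.5415 -0.1722  0.1058] [-3.440e-02  9.994e-01 -1.000e-04  3.000e-04] [-12.5  -2.6  12.4]
px/mm [-0.231  0.23 ]
189 214.24 218.38
190 213.53 218.69
191 212.96 212.2
192 212.92 211.84
193 213.29 212.49
194 215.91 215.81
195 203.0 202.99
match mm [(np.float32(15.438735), np.float64(2.0)), (np.float32(15.612037), np.float64(1.5)), (np.float32(15.638102), np.float64(2.5))]
```

```bash
python3 -m crank '[[[0,-0.4,0],[0.002,0.0001,0],0.0],[[0,-0.4,0],[0.004,0.0003,0],0.0],[[0,-0.4,0],[0.006,0.0004,0],0.0],[[0,-0.4,0],[0.008,0.0005,0],0.0],[[0,-0.4,0],[0.008,0.0005,0],0.0],[[0,-0.4,0],[0.008,0.0005,0],0.0]]'
python3 pad.py scene8
```

```text
time_s: 14.9
position: [0.5454, -0.172, 0.106]
orientation: [-0.035, 0.999, 0.0, -0.001]
contact_force: [-16.0, -2.6, 13.9]
width: 0.108
[ 0.5454 -0.172   0.1059] [-3.460e-02  9.994e-01  1.000e-04 -1.200e-03] [-16.2  -2.2  13.7]
px/mm [-0.231  0.23 ]
189 214.24 217.4
190 213.53 217.74
191 212.96 212.47
192 212.92 211.23
193 213.29 212.03
194 215.91 215.9
195 203.0 202.95
match mm [(np.float32(23.304169), np.float64(2.0)), (np.float32(23.329878), np.float64(2.5)), (np.float32(23.501087), np.float64(3.0))]
```

```bash
python3 -m crank '[[[0,-1.0,0],[0.004,0.0003,0],0.0],[[0,-1.3,0],[0.005,0.0003,0],0.0],[[0,-1.3,0],[0.0055,0.0004,0],0.0],[[0,-1.3,0],[0.0055,0.0004,0],0.0],[[0,-1.3,0],[0.0055,0.0004,0],0.0],[[0,-1.3,0],[0.0055,0.0004,0],0.0]]'
python3 pad.py scene9
```

```text
time_s: 15.7
position: [0.5451, -0.172, 0.1057]
orientation: [-0.035, 0.999, 0.0, 0.003]
contact_force: [-20.0, -3.3, 15.9]
width: 0.108
[ 0.5451 -0.172   0.1057] [-3.500e-02  9.994e-01  1.000e-04  3.100e-03] [-20.1  -2.4  16.6]
px/mm [-0.231  0.23 ]
189 214.24 217.62
190 213.53 217.98
191 212.96 212.24
192 212.92 211.19
193 213.29 211.95
194 215.91 215.87
195 203.0 202.99
match mm [(np.float32(23.808678), np.float64(2.5)), (np.float32(23.861046), np.float64(2.0)), (np.float32(23.896667), np.float64(3.0))]
```

```bash
python3 -m crank '[[[0,-0.5,0],[0.0045,0.0003,0.0008],0.0],[[0,-0.5,0],[0.0055,0.0003,0.0008],0.0],[[0,-0.5,0],[0.0055,0.0003,0.0008],0.0],[[0,-0.5,0],[0.0055,0.0003,0.0008],0.0]]'
python3 pad.py sceneA; python3 - <<'E'
from h import *
snap('top','topA')
a=cv2.imread('pics/top3.png').mean(2);b=cv2.imread('pics/topA.png').mean(2)
for c in(337,338,339,340,341): print(c,a[168:190,c].astype(int),b[168:190,c].astype(int),sep='\n')
f=lambda im,x,y,w,h:cv2.convertScaleAbs(cv2.resize(im[y:y+h,x:x+w],(400,300),interpolation=cv2.INTER_CUBIC),alpha=1.8)
cv2.imwrite('pics/crop7.png',np.hstack([f(cv2.imread('pics/topA.png'),322,150,60,45),f(cv2.imread('pics/sceneA.png'),200,170,60,45)]))
E
```

```text
time_s: 16.25
position: [0.5454, -0.172, 0.1058]
orientation: [-0.035, 0.999, 0.0, 0.001]
contact_force: [-17.2, -2.3, 11.8]
width: 0.105
[ 0.5454 -0.172   0.1058] [-3.520e-02  9.994e-01  4.000e-04  1.200e-03] [-16.9  -3.5  11.9]
px/mm [-0.231  0.23 ]
189 214.24 217.38
190 213.53 217.72
191 212.96 212.47
192 212.92 211.19
193 213.29 211.98
194 215.91 215.95
195 203.0 202.97
match mm [(np.float32(23.55874), np.float64(2.0)), (np.float32(23.579731), np.float64(2.5)), (np.float32(23.736792), np.float64(3.0))]
337
[ 54  51  52  52  51  52  52  65  81  77  84  98  40  32  27  27  35  48
  80  80  95 132]
[49 50 47 51 56 49 43 30 27 18 25 25 30 50 75 73 74 80 39 37 32 35]
338
[ 51  52  53  51  46  47  51  69  81  80  70  39  39  32  35  33  28  47
  83  81  95 131]
[47 50 51 48 50 49 40 30 23 35 25 26 30 44 56 55 40 36 32 32 36 34]
339
[ 52  48  48  49  48  51  53  68  81  79  63  38  37  33  29  31  30  46
  82  83  92 132]
[49 48 48 51 45 46 34 31 27 32 31 27 34 40 36 36 35 35 42 36 31 34]
340
[ 52  53  55  49  49  50  53  62  76  79  59  37  34  36  39  30  23  48
  83  83  96 136]
[47 52 50 49 45 42 35 28 28 26 30 40 35 36 34 35 34 36 36 35 35 46]
341
[ 53  77  74  72  70  64  63  67  73  74  50  37  32  37  40  30  36  53
  84  83  93 128]
[54 73 72 54 41 34 25 24 33 35 45 46 45 37 38 32 34 34 34 43 53 61]
```

View pics/crop7.png

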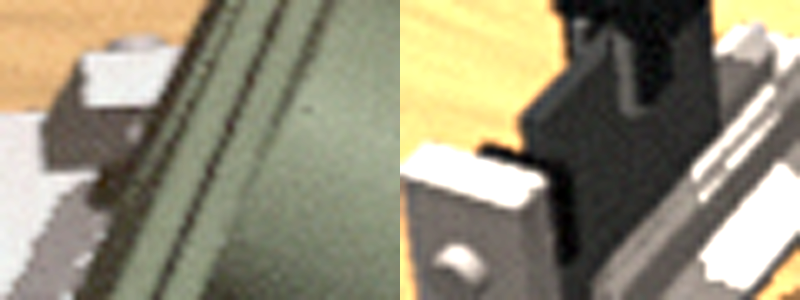

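```bash
python3 - <<'E'
from h import *
for i in range(10):
    imaging.snapshot('top')
    if i%3==0:
        s=arm.sense();print(s['time_s'],s['position'].round(4),s['contact_force'].round(1),round(s['width'],3),np.abs(s['joint_vel']).max().round(4))
c=imaging.snapshot('scene')
cv2.imwrite('pics/final.png',c['color'][:,:,::-1])
E
```

```text
16.4 [ 0.5454 -0.172   0.1058] [-17.2  -4.5  11. ] 0.101 0.0023
16.55 [ 0.5454 -0.172   0.1059] [-17.8  -4.3  12.2] 0.113 0.0014
16.7 [ 0.5454 -0.172   0.1058] [-17.8  -3.1  12.4] 0.11 0.0024
16.85 [ 0.5454 -0.172   0.1058] [-16.6  -3.5  12.1] 0.109 0.0014
```

View pics/final.png

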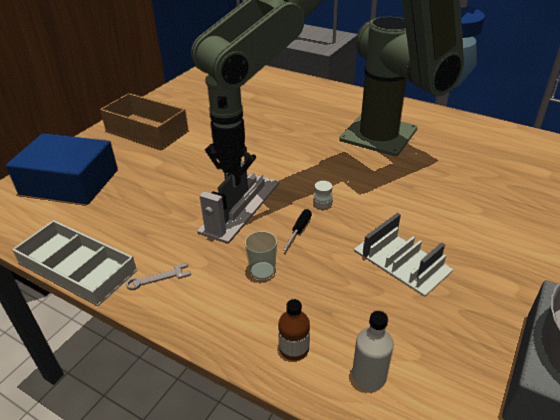

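The hold is steady. The panel stands in the slot against the buffer at about (235,195). Both spare panels are still in the rack at about (382,235) and (432,262), and the jar (323,193) and beaker (261,257) are upright. Handing in.

```bash
python3 -c "
from plant import job
print(job.hand_in())"
```

```text
the job is handed in; nothing more can be done
None
```

I took the tallest panel out of the middle slot of the rack and lowered it into the guard foot's slot until it stood on the floor. I then slid it against the buffer and handed in at about 17 s, still gripping and pressing.

**Last checks**
- **Steadiness:** over the last 0.5 s before hand-in the TCP stayed within 0.1 mm, and the gripper opening stayed at about 9 mm on the panel.
- **Surroundings:** the final picture shows both shorter panels still in the rack, and the jar and beaker upright.

**Where the checks disagreed**
- **Buffer travel:** the top view gives about 9.5 mm. The arm's travel since the estimated contact gives 8–9 mm. The scene view is rougher, at 7.5–12 mm. All are clear of the 20 mm end.
- **Push force:** the wrist reads about 17 N along the slot and 12 N downwards. I put the excess over about 9.5 N of spring force down to friction on the slot floor, but did not measure that separately.
- **Panel level:** the panel pitched forward by about half a degree while pressing, and I corrected it. At the end the tool was within about 0.1–0.2° and 0.1 mm of its attitude when the panel first stood flat.
- **Cameras:** the two views differed by up to 1 cm at the foot, so I set the final alignment from close-up views of the panel against the slot.

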